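# Angle a profile length past a post into its bay

### The job

The length of aluminium profile has to go into its blue parking bay, orange cap first, until the cap is fully home at the yellow stop. Do it only by gently pushing the profile along the bench with the fingers - swing the capped end round towards the mouth, then, keeping clear of the post, push from the bare end - without gripping or lifting it. Leave the pucks, bracket, screwdriver and sensor block where they are.

Things in the scene. Friction and masses are not known exactly. Their poses are not given: they have to be found in the camera images.
- profile: the loose length of slotted aluminium profile, 240 mm long (own x), 40 x 40 mm in section, about 0.4 kg, lying on the bench. Origin at the middle of its underside; own +x points to the orange-capped end, own z up. It slides and turns on the bench under a push of a few newtons; a sideways push near one end makes it pivot about a point somewhat beyond its middle
- cap_end (a point): centre of the end face with the orange plastic cap (120 mm along +x from the profile's middle, 20 mm above its underside); at the start this end points away from the robot
- plain_end (a point): centre of the other, bare end face (120 mm along -x, 20 mm above the underside)
- bay: the fixed parking bay: a straight lane between two blue walls, 40 mm high, 12 mm thick, 170 mm long, 60 mm apart inside, open at the top. Origin on the bench at the middle of the mouth; own +y points out of the mouth, own +x across the lane away from the robot. At the mouth two blue lips flare out from x = +/-30 mm at y = 0 to about +/-52 mm at y = +21 mm
- bay_stop (a point): middle of the inner face of the yellow stop that closes the lane (at bay y = -170 mm, 20 mm above the bench); the capped end belongs against it, 70 mm of the bare end then still standing out of the mouth
- post: the fixed steel post with a black knob, 60 mm tall, 22 mm across the knob, with a foot 32 mm across; it stands in front of the mouth, on the robot's side of the lane's line. Origin at the centre of its foot on the bench
- puck_black: a loose black plastic puck, 44 mm across, 25 mm high, standing near the bay on the robot's side. Bystander; origin at the middle of its underside
- puck_white: a loose white plastic puck, 44 mm across, 25 mm high, beside the bay on the side away from the robot. Bystander; origin at the middle of its underside
- puck_white2: another loose white puck, 44 mm across, 25 mm high, farther to the right. Bystander; origin at the middle of its underside
- bracket: a loose bent steel angle bracket, 50 x 40 mm foot, 50 mm high, to the right. Bystander; origin at the middle of its underside
- driver: a loose screwdriver lying beyond the work, near the terminal row. Bystander; origin in its middle along its length
- sensor: a loose orange sensor block, 30 x 45 x 30 mm, to the right. Bystander; origin at the middle of its underside
There are look-alikes about, which are no part of the job. Leave any pink look-alike of the profile alone.

How it is judged:
By the outcome, as a careful person would: the job done as asked, in the order asked, and still so for the second after the job is handed in, with the robot touching nothing.
It also fails if it takes over 72 s, if anything falls off the work surface, if the arm or the gripper's body presses on something with over 40 N, if the wrist force passes 120 N, or if a joint passes its speed limit or range.

### The arm

A 7-joint arm with a two-finger parallel gripper is mounted at the origin on the work surface. World frame = base frame: x ahead of the robot, y to its left, z up, the work surface at z = 0. Lengths are in mm, angles in rad, forces in N, time in s.
With the tool pointing down it reaches from about 350 to 900 mm from the base axis. Payload 8.1 kg.
Tool frame: the origin (TCP) lies on the mounting face of the last link; the fingertips stand 178 mm ahead of it and the grasp point (between the pads) lies 159 mm ahead of it; z points along the fingers, y is the direction in which the jaws open and shut (so a half turn about z gives the same grasp; the last joint's range is limited). The gripper opens to 92 mm and grips with 3 to 60 N. Pads are 19 mm wide; open, the fingers measure 130 mm over their backs; the gripper's body (75 mm by 190 mm) begins 47 mm behind the grasp point.
Start: joints at [-1.35, 0.434, 0.025, 1.573, -0.012, 1.134, -0.075], TCP at [198.881, 592.52, 404.742] pointing down, gripper open.
Joint ranges: [-2.62, 2.62], [-0.44, 2.09], [-1.27, 1.32], [0.08, 2.57], [-1.32, 4.46], [0.12, 2], [-2.74, 2.74]. Speed limits (rad/s): [2.22, 2.22, 3.01, 3.01, 3.14, 3.14, 3.14].

### API

Orientations are given as a unit quaternion [w, x, y, z].
In Python, from bench import r gives the robot as it stands.
- The arm moves only by the tool carry_out, never from a script. Its argument "rows" is a list of rows, each a list of 3 entries, a list of its own where there are three numbers: the gripper's target within -1 to 1 (shut at 1, half-way at 0, fully open at -1), then the shift along the tool's x, y, z in mm, then the turn, a rotation vector about the tool's x, y, z in rad. A call has 1 to 5 rows; each row is the pose to reach, as a shift and turn from the pose measured when the call began, along the tool's axes at that moment; what a row does not reach only later rows make up. A row lasts 1/8 s, in which the tool goes at most 62.5 mm and 10.7 degrees, less where a joint would pass 70% of its speed; a pose out of reach is approached as far as the arm can. A call with a gripper value outside its range is refused whole. The fingers move at their own pace and stop on an object; "grip_force" is the grip in N (left out, the last holds). Time passes only in rows, so rows that repeat a pose let the fingers close. It gives the time, the measured TCP pose, the force and the opening at its end, in the units of the state.
- r.get_state(): the state, without advancing time (a new reading comes with each control period).
- r.read_camera(name): name is "scene" or "side" or "wrist"; returns the picture (420x560x3 uint8, red, green, blue); there is no depth.
- r.camera_info(name): a dict with "K" (3x3 intrinsics, pixels), "distortion" ([k1, k2, p1, p2, k3] as OpenCV has them; the pictures are not rectified), "extrinsics" (4x4, takes a point from camera to world coordinates); the wrist camera has in their place "hand_eye" (4x4, takes a point from camera to tool coordinates, whose origin is the TCP and whose axes are the flange's). Camera axes: x right, y down, z forward; pixel columns grow to the right and rows downward; lengths in mm; the calibration is good to about 2 mm. A picture is of the moment at which its call begins: read the wrist's pose just before it. camera_info takes no time and is no camera call.
- r.hand_in(): hands the job in, once; it reports no verdict.
Trained networks look in the newest picture that a camera, given by its name, has taken for a name from the list of things; names that differ only in an ending like _2 or _b are one class to them, and where a whole thing is asked for, a point or a joint stands for the part that bears it (a point fixed in the world has none). Each returns a list of dicts, best first, with "score" (0 to 1); they miss things now and then, are a little off and sometimes report something else, mostly with a low value. They report only what shows in the picture. A call takes as long as a camera call. They do not tell look-alikes from the thing itself.
- r.spot_in(query, camera): "bbox" ([left, top, width, height] in pixels, round what is visible of it).
- r.masks_of(query, camera): "region" (420x560 bool, what is visible of it) and "bbox" ([left, top, width, height] in pixels, round what is visible of it).
- r.tip_of(query, camera): "location" ([column, row] in pixels: a listed point, or the origin of a listed thing).
The state is a dict: "clock": time; "joint_pos": joint angles; "qd": joint speeds; "joint_efforts": joint torques, N m; "tcp_pos": TCP position; "tcp_rot": TCP orientation; "contact_force": force on the tool from outside, world axes, zero at the start; "ft_torque": the same for the moment, N m; "width": finger opening in mm.
Only numpy, scipy, OpenCV 4.12 (cv2) and the standard library are available. Lean on these libraries where they do the work, as an engineer would, in place of code of your own. Each camera call takes 0.05 s, during which the arm holds its last target.

## Working session

There is one attempt and no reset: what is moved stays moved. The work goes in short steps, Python scripts to look and compute and a tool call to move; the robot and the scene stay as the last step left them, time stands still between calls to the robot, and variables do not carry over. Pictures are saved under pics/ and viewed, and the job is handed in when it is done.

Besides the shell and the picture viewer there is one more tool, called after "Request:" by a JSON object that holds its "method" and its "body". carry_out: Moves the arm, as the interface text tells. Its arguments: {"type":"object","properties":{"rows":{"type":"array","items":{"type":"array"}},"grip_force":{"type":"number"}},"required":["rows"]}

```bash
ls; mkdir -p pics; python3 - <<'E'
from bench import r
import cv2,numpy as np
s=r.get_state();print(s)
for c in ["scene","side","wrist"]:
    im=r.read_camera(c);cv2.imwrite(f"pics/a_{c}.png",im[:,:,::-1])
    i=r.camera_info(c);print(c,{k:np.round(v,3).tolist() for k,v in i.items()})
E
```

```text
pics
{'clock': 0.0, 'joint_pos': array([-1.34961098,  0.43523441,  0.0250095 ,  1.57411374, -0.01160871,
        1.13397208, -0.0750874 ]), 'qd': array([ 0.00079785,  0.00172291,  0.00048639, -0.00042896,  0.00133226,
       -0.00048686,  0.00087831]), 'joint_efforts': array([ 5.55542488e-05, -6.67851877e+01,  9.84715931e-01, -3.14457715e+01,
       -6.06037932e-02,  4.29765531e-02,  1.59887340e-04]), 'tcp_pos': array([198.82128411, 592.2885447 , 403.9316248 ]), 'tcp_rot': array([-5.22477311e-05,  1.61232854e-01,  9.86916076e-01, -7.89420377e-04]), 'contact_force': array([-0.47001534, -0.40783262, -0.37372055]), 'ft_torque': array([-0.0192478 , -0.00915519,  0.00833579]), 'width': 91.68778565083366}
scene {'K': [[419.54, 0.0, 271.848], [0.0, 419.54, 207.303], [0.0, 0.0, 1.0]], 'distortion': [0.028, 0.0, 0.0, 0.0, 0.0], 'extrinsics': [[-0.803, 0.509, -0.309, 850.623], [0.596, 0.688, -0.415, 365.365], [0.001, -0.518, -0.856, 853.309], [0.0, 0.0, 0.0, 1.0]]}
side {'K': [[433.73, 0.0, 281.237], [0.0, 433.73, 206.925], [0.0, 0.0, 1.0]], 'distortion': [0.014, 0.0, 0.0, 0.0, 0.0], 'extrinsics': [[-0.893, -0.317, 0.32, 255.751], [-0.45, 0.624, -0.638, 637.038], [0.003, -0.714, -0.7, 768.698], [0.0, 0.0, 0.0, 1.0]]}
wrist {'K': [[356.174, 0.0, 276.124], [0.0, 356.174, 213.542], [0.0, 0.0, 1.0]], 'distortion': [0.021, 0.0, 0.0, 0.0, 0.0], 'hand_eye': [[0.001, -0.965, -0.264, 70.713], [1.0, 0.0, 0.001, -0.012], [-0.001, -0.264, 0.965, 19.465], [0.0, 0.0, 0.0, 1.0]]}
```

View pics/a_scene.png

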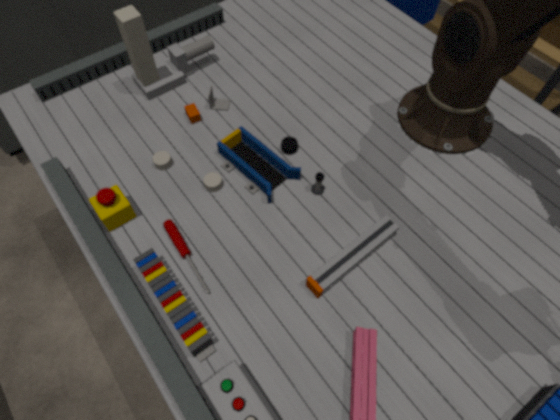

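View pics/a_side.png

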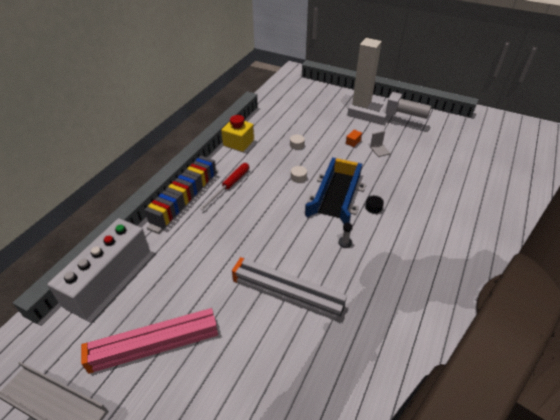

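View pics/a_wrist.png

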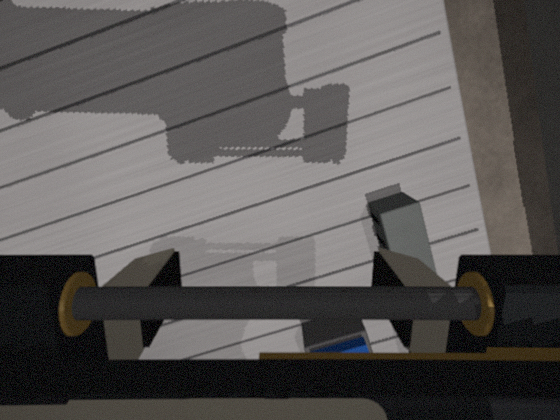

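The scene view shows the grey profile with its orange cap at (316,284) and its bare end at (395,228). The bay runs from its mouth at about (285,185) to the yellow stop at (232,137), and the post is at (319,182). Possible mix-ups are the pink profile at scene (364,373) / side (150,340) and the grey plate at side (50,400). I choose the grey one with the orange cap.

```bash
cat > h.py <<'E'
from bench import r
import cv2,numpy as np
def ray(cam,px):
    i=r.camera_info(cam);K=np.array(i["K"]);d=np.array(i["distortion"]);T=np.array(i["extrinsics"])
    u=cv2.undistortPoints(np.array(px,float).reshape(-1,1,2),K,d).reshape(-1,2)
    v=np.c_[u,np.ones(len(u))]@T[:3,:3].T
    return T[:3,3],v
def at(cam,px,z):
    o,v=ray(cam,px);return o+v*((z-o[2])/v[:,2])[:,None]
def proj(cam,P):
    i=r.camera_info(cam);T=np.linalg.inv(np.array(i["extrinsics"]))
    return cv2.projectPoints(np.array(P,float).reshape(-1,1,3),cv2.Rodrigues(T[:3,:3])[0],T[:3,3],np.array(i["K"]),np.array(i["distortion"]))[0].reshape(-1,2)
E
python3 - <<'E'
from h import *
zs=dict(profile=0,cap_end=20,plain_end=20,bay=0,bay_stop=20,post=0,puck_black=0)
for c in ["scene","side"]:
    r.read_camera(c)
    for n,z in zs.items():
        for d in r.tip_of(n,c)[:2]:
            print(c,n,round(d["score"],2),np.round(d["location"],1),np.round(at(c,[d["location"]],z)[0],1))
for c in ["scene","side"]:
    im=cv2.imread(f"pics/a_{c}.png")
    x,y=(200,110) if c=="scene" else (220,140)
    cv2.imwrite(f"pics/b_{c}.png",cv2.resize(im[y:y+190,x:x+210],None,fx=3.1,fy=3.1,interpolation=cv2.INTER_CUBIC))
E
```

```text
scene profile 0.93 [362.7 392.9] [647.1 377.4   0. ]
scene profile 0.56 [351.1 254. ] [472.9 153.9   0. ]
scene cap_end 0.57 [311.2 286.4] [598.3 164.5  20. ]
scene plain_end 0.94 [393.4 223. ] [352.9 158.4  20. ]
scene bay 0.56 [277.8 182.6] [488.1 -96.9  -0. ]
scene bay_stop 0.9 [234.1 140. ] [ 507.1 -258.7   20. ]
scene post 0.5 [318.4 187.4] [416.8 -26.5   0. ]
scene puck_black 0.52 [291.2 144.4] [ 387.2 -172.7    0. ]
side profile 0.97 [285.3 294.1] [481.4 165.8   0. ]
side profile 0.56 [152.9 345.9] [654.5 383.9   0. ]
side cap_end 0.81 [236.7 271.2] [594.1 173.   20. ]
side cap_end 0.74 [ 80.8 363. ] [738.3 474.5  20. ]
side plain_end 0.89 [343.4 309.2] [356.8 157.7  20. ]
side plain_end 0.72 [217.9 320.4] [565.5 291.4  20. ]
side bay 0.94 [325.8 217.4] [491.8 -80.6   0. ]
side bay_stop 0.79 [346.  167.7] [ 509.1 -261.    20. ]
side post 0.73 [345.  242.3] [420.6 -25.8   0. ]
side puck_black 0.75 [370.1 207.8] [ 405.  -162.5   -0. ]
side puck_black 0.23 [350.7 140.5] [ 548.8 -412.1    0. ]
```

View pics/b_scene.png

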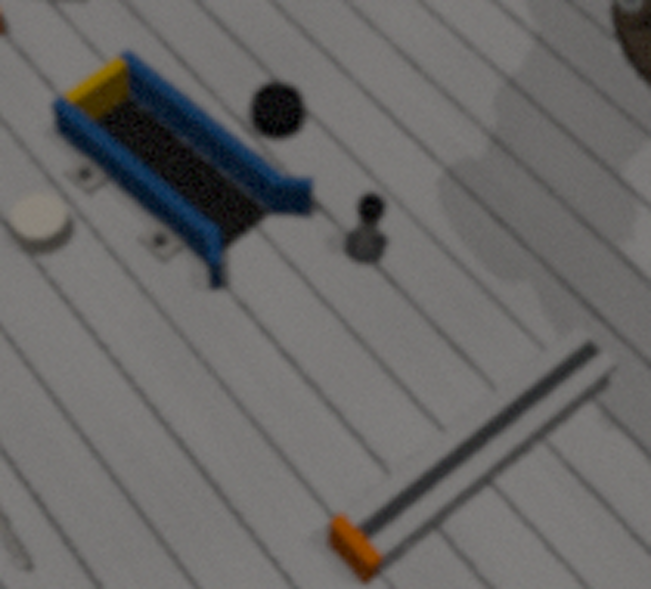

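View pics/b_side.png

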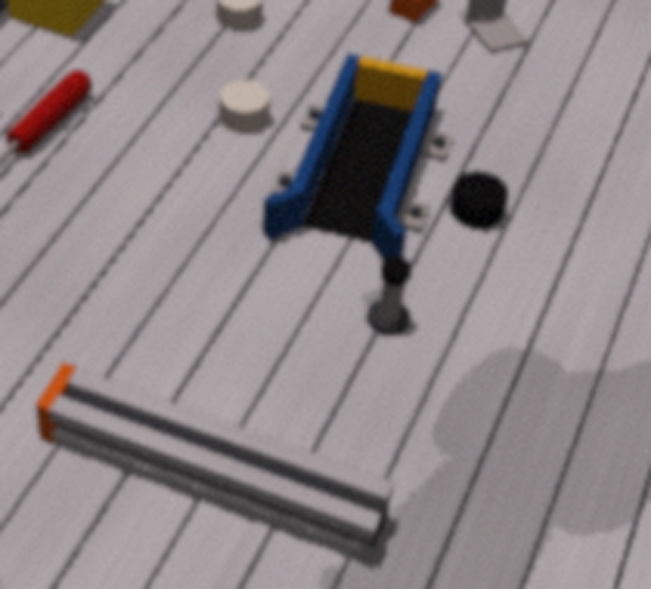

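```bash
cat >> h.py <<'E'
from scipy.optimize import minimize
def boxpts(L=240,W=40,H=40):
    return np.array([[a*L/2,b*W/2,c] for a in(-1,1) for b in(-1,1) for c in(0,H)],float)
def baypts():
    P=[]
    for s in(-1,1):
        for z in(0,40):
            P+=[[s*42,-182,z],[s*30,0,z],[s*42,0,z],[s*52,21,z],[s*60,14,z]]
    return np.array(P,float)
def place(P,q):
    c,s=np.cos(q[2]),np.sin(q[2]);return P@np.array([[c,s,0],[-s,c,0],[0,0,1]])+[q[0],q[1],0]
def hullmask(cam,P):
    m=np.zeros((840,1120),np.uint8);h=cv2.convexHull((proj(cam,P)*2+.5).astype(np.float32))
    cv2.fillConvexPoly(m,np.round(h*16).astype(np.int32),1,shift=4);return m
def fit(masks,P,q0):
    ms={c:cv2.resize(m.astype(np.uint8),(1120,840),interpolation=cv2.INTER_NEAREST) for c,m in masks.items()}
    def cost(q):
        t=0
        for c,m in ms.items():
            k=hullmask(c,place(P,[q[0],q[1],q[2]/100]));t+=1-(k&m).sum()/(k|m).sum()
        return t/len(ms)
    q0=np.array([q0[0],q0[1],q0[2]*100])
    best=minimize(cost,q0,method="Nelder-Mead",options=dict(initial_simplex=q0+np.array([[0,0,0],[12,0,0],[0,12,0],[0,0,10]]),maxiter=200))
    return np.array([best.x[0],best.x[1],best.x[2]/100]),best.fun
def getmask(name,cam,near=None):
    best=None
    for d in r.masks_of(name,cam):
        ys,xs=np.nonzero(d["region"]);
        if len(xs)==0: continue
        c=np.array([xs.mean(),ys.mean()])
        dist=np.hypot(*(c-near))
        if best is None or dist<best[0]: best=(dist,d["region"],d["score"])
    return best
def draw(im,cam,P,q,col):
    h=cv2.convexHull(proj(cam,place(P,q)).astype(np.float32))
    cv2.polylines(im,[np.round(h*16).astype(np.int32)],True,col,1,shift=4)
def findprof(q0,tag):
    M={}
    for c in["scene","side"]:
        im=r.read_camera(c)[:,:,::-1].copy();near=proj(c,[[q0[0],q0[1],20]])[0]
        b=getmask("profile",c,near)
        if b is None or b[0]>25: print(c,"no mask",b and b[0]);continue
        M[c]=b[1];print(c,"dist",round(b[0],1),"score",round(b[2],2),"area",b[1].sum())
        cv2.imwrite(f"pics/{tag}_{c}_raw.png",im)
    q,f=fit(M,boxpts(),q0)
    for c in["scene","side"]:
        im=cv2.imread(f"pics/{tag}_{c}_raw.png")
        if im is None: continue
        draw(im,c,boxpts(),q,(0,255,0));cv2.imwrite(f"pics/{tag}_{c}.png",im)
    print("profile",np.round(q,3),"cost",round(f,3));return q
E
python3 - <<'E'
from h import *
for c in["scene","side"]:
    pass
q=findprof([475,163,0.02],"c")
M={}
for c in["scene","side"]:
    b=getmask("bay",c,proj(c,[[500,-170,20]])[0]);print(c,b[0],b[2])
    m=b[1].astype(np.uint8);cs,_=cv2.findContours(m,0,1);h=cv2.convexHull(max(cs,key=cv2.contourArea));mm=np.zeros_like(m);cv2.fillConvexPoly(mm,h,1);M[c]=mm
qb,f=fit(M,baypts(),[490,-90,0.1]);print("bay",np.round(qb,3),f)
for c in M: print(c,"single",np.round(fit({c:M[c]},baypts(),qb)[0],3))
for c in["scene","side"]:
    im=cv2.imread(f"pics/c_{c}.png")
    for s in(-1,1):
        for z in(0,40):
            L=proj(c,place(np.array([[s*30,-170,z],[s*30,0,z],[s*52,21,z]],float),qb));cv2.polylines(im,[np.round(L*16).astype(np.int32)],False,(0,255,255),1,shift=4)
    for p in [[418.7,-26,0]]:
        L=proj(c,[[p[0]+16*np.cos(a),p[1]+16*np.sin(a),0] for a in np.linspace(0,6.3,20)]);cv2.polylines(im,[np.round(L*16).astype(np.int32)],False,(0,0,255),1,shift=4)
    x,y=(200,110) if c=="scene" else (220,140)
    cv2.imwrite(f"pics/d_{c}.png",cv2.resize(im[y:y+190,x:x+210],None,fx=3.1,fy=3.1,interpolation=cv2.INTER_CUBIC))
E
```

```text
scene dist 4.5 score 0.93 area 2404
side dist 1.3 score 0.71 area 3119
profile [4.78829e+02 1.61978e+02 3.90000e-02] cost 0.049
scene 1.9610940753052775 0.57
side 1.1882832056955728 0.78
bay [ 4.91634e+02 -9.17910e+01  1.51000e-01] 0.13074620289850664
scene single [ 4.96116e+02 -8.71830e+01  1.41000e-01]
side single [ 4.88635e+02 -9.52530e+01  1.24000e-01]
```

View pics/d_scene.png

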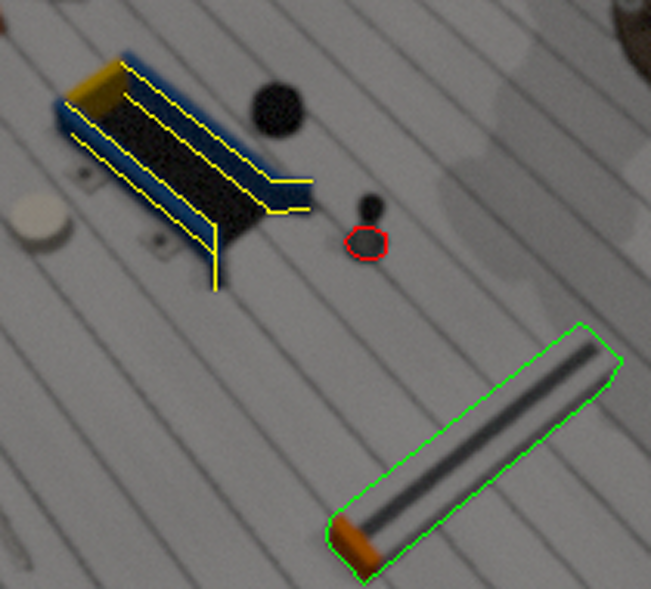

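View pics/d_side.png

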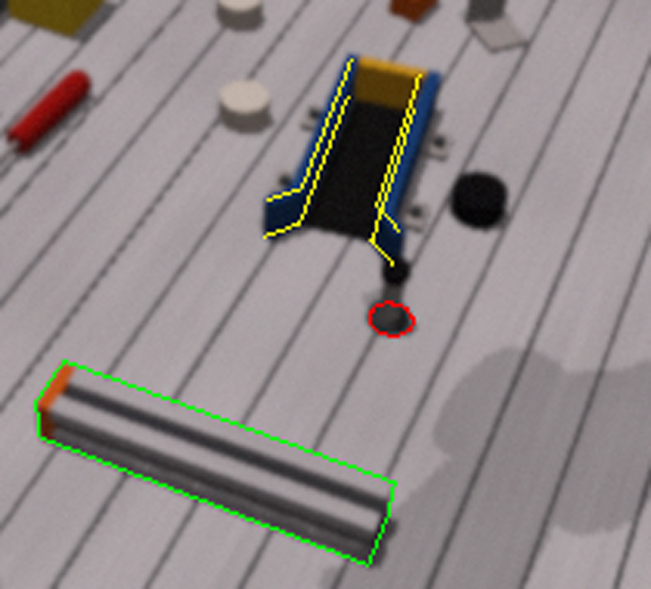

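```bash
cat > bay.py <<'E'
from h import *
from scipy.optimize import least_squares
C={"scene":[((222,245),(30,0,0)),((268,212),(-30,0,0)),((132,98),(-30,-170,0)),((312,181),(-52,21,40)),((311,212),(-52,21,0)),((216,288),(52,21,0)),((216,229),(30,0,40)),((270,183),(-30,0,40))],
"side":[((308,227),(30,0,0)),((376,240),(-30,0,0)),((358,103),(30,-170,0)),((407,108),(-30,-170,0)),((266,238),(52,21,0)),((266,201),(52,21,40)),((304,188),(30,0,40))]}
off={"scene":(200,110),"side":(220,140)}
def res(q,cams=("scene","side")):
    o=[]
    for c in cams:
        P=place(np.array([b for a,b in C[c]],float),[q[0],q[1],q[2]/100]);t=np.array([a for a,b in C[c]])/3.1+off[c]
        o.append((proj(c,P)-t).ravel())
    return np.concatenate(o)
if __name__=="__main__":
  for cs in(("scene","side"),("scene",),("side",)):
    s=least_squares(res,[491,-91,15],loss="soft_l1",args=(cs,));print(cs,np.round(s.x,2))
    if len(cs)==2: print(np.round(s.fun.reshape(-1,2),1).tolist()); qb=s.x*[1,1,.01]
  for c in["scene","side"]:
    im=cv2.imread(f"pics/c_{c}_raw.png")
    for s in(-1,1):
        for z in(0,40):
            L=proj(c,place(np.array([[s*30,-170,z],[s*30,0,z],[s*52,21,z]],float),qb));cv2.polylines(im,[np.round(L*16).astype(np.int32)],False,(0,255,255),1,shift=4)
    x,y=off[c]
    cv2.imwrite(f"pics/e_{c}.png",cv2.resize(im[y:y+120,x:x+160],None,fx=5,fy=5,interpolation=cv2.INTER_CUBIC))
E
python3 bay.py
```

```text
('scene', 'side') [489.48 -89.33  13.57]
[[-1.2, 3.0], [1.3, -0.4], [-0.9, -1.6], [0.4, -0.2], [-0.3, -0.6], [0.3, -0.2], [0.8, -1.1], [1.3, -0.7], [-3.0, -0.6], [-1.5, 0.9], [-2.5, -1.8], [3.1, 1.2], [-0.3, -0.5], [0.4, -0.2], [-0.7, 0.4]]
('scene',) [490.81 -88.72  13.09]
('side',) [487.75 -90.72  16.13]
```

View pics/e_scene.png

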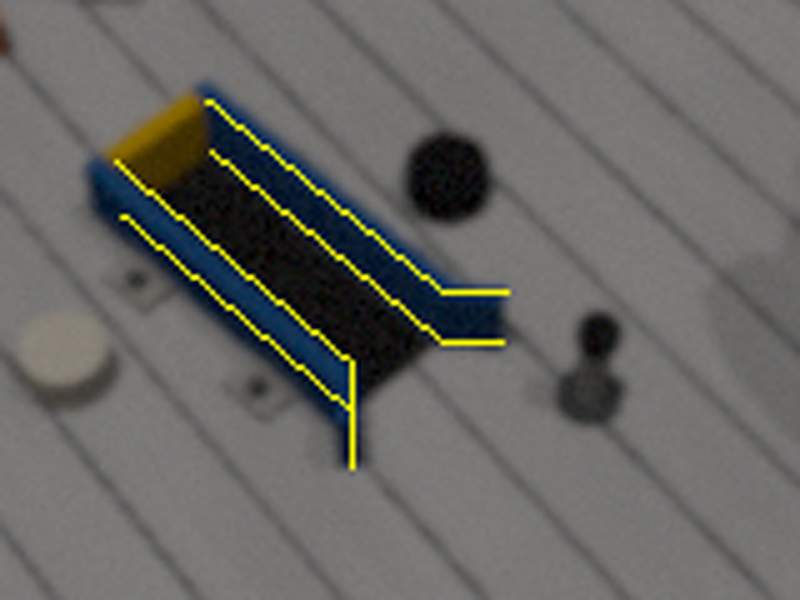

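View pics/e_side.png

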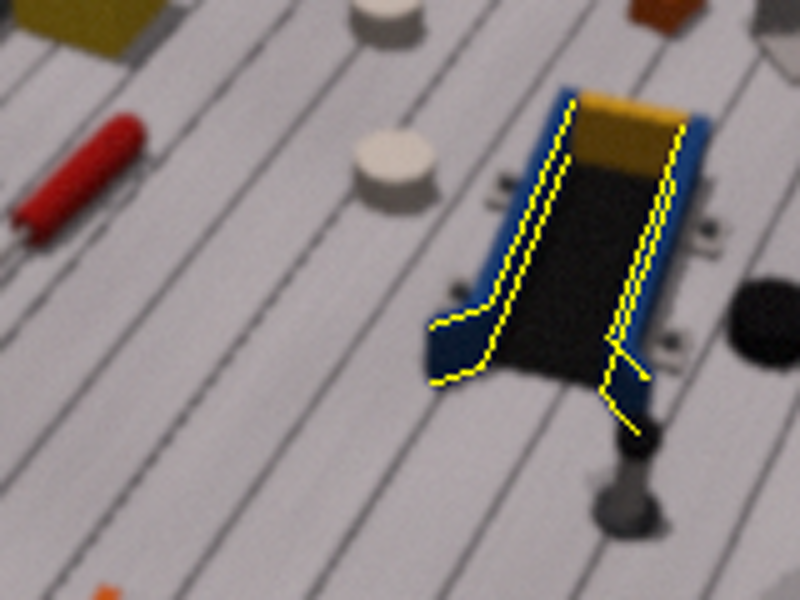

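```bash
cat > plan.py <<'E'
import sys
from bench import r
import numpy as np
from scipy.spatial.transform import Rotation as R
# args: X Y Ztip phi_deg repeated -> shift/turn from current pose
s=r.get_state();w,x,y,z=s["tcp_rot"];R0=R.from_quat([x,y,z,w]);p=s["tcp_pos"]
M=R0.as_matrix();phi=np.degrees(np.arctan2(M[1,0],M[0,0]))
print("t",round(float(s["clock"]),2),"tcp",np.round(p,1),"tipz",round(p[2]-178,1),"phi",round(phi,1),"F",np.round(s["contact_force"],1),"w",round(float(s["width"]),1))
a=list(map(float,sys.argv[1:]))
for i in range(0,len(a),4):
    X,Y,Z,f=a[i:i+4];f=np.radians(f);c,n=np.cos(f),np.sin(f)
    T=np.array([[c,n,0],[n,-c,0],[0,0,-1]]).T
    print(a[i:i+4],np.round(M.T@(np.array([X,Y,Z+178])-p),1).tolist(),np.round((R0.inv()*R.from_matrix(T)).as_rotvec(),3).tolist())
E
python3 plan.py 575 215 110 90
```

```text
t 1.25 tcp [198.9 592.5 404.7] tipz 226.7 phi 161.4 F [-0.4  0.6  0.5] w 91.6
[575.0, 215.0, 110.0, 90.0] [-476.7, -238.2, 116.7] [0.0, -0.0, 1.247]
```

Request:
{"method": "carry_out", "body": {"rows": [[1,[-477,-238,117],[0,0,1.247]],[1,[-477,-238,117],[0,0,1.247]],[1,[-477,-238,117],[0,0,1.247]],[1,[-477,-238,117],[0,0,1.247]],[1,[-477,-238,117],[0,0,1.247]]], "grip_force": 20}}

```text
clock: 1.88
tcp_pos: [415.6, 375.0, 337.7]
tcp_rot: [0.0, 0.592, 0.806, 0.001]
contact_force: [2.4, 0.1, 0.0]
width: 46.1
```

```bash
python3 plan.py 575 218 60 90
```

```text
t 1.88 tcp [415.6 375.  337.7] tipz 159.7 phi 107.4 F [2.4 0.1 0. ] w 46.1
[575.0, 218.0, 60.0, 90.0] [-197.5, 105.1, 99.7] [0.001, -0.001, 0.304]
```

Request:
{"method": "carry_out", "body": {"rows": [[1,[-197,105,100],[0,0,0.304]],[1,[-197,105,100],[0,0,0.304]],[1,[-197,105,100],[0,0,0.304]],[1,[-197,105,100],[0,0,0.304]],[1,[-197,105,100],[0,0,0.304]]]}}

```text
clock: 2.5
tcp_pos: [577.1, 213.1, 236.0]
tcp_rot: [0.001, 0.71, 0.704, -0.001]
contact_force: [-0.2, 0.3, 0.3]
width: 1.4
```

```bash
python3 plan.py 575 218 12 90
```

```text
t 2.5 tcp [577.1 213.1 236. ] tipz 58.0 phi 89.5 F [-0.2  0.3  0.3] w 1.4
[575.0, 218.0, 12.0, 90.0] [5.0, -2.2, 46.0] [0.0, 0.003, -0.008]
```

Request:
{"method": "carry_out", "body": {"rows": [[1,[5,-2,23],[0,0,0]],[1,[5,-2,46],[0,0,0]],[1,[5,-2,46],[0,0,0]]]}}

```text
clock: 2.88
tcp_pos: [574.0, 218.7, 188.9]
tcp_rot: [0.0, 0.71, 0.705, -0.002]
contact_force: [-0.5, -0.0, 0.2]
width: 0.3
```

```bash
python3 plan.py; python3 - <<'E'
from h import *
for c in["scene","side"]:
    im=r.read_camera(c)[:,:,::-1];cv2.imwrite(f"pics/f_{c}.png",im)
a=cv2.imread("pics/f_scene.png")[160:340,240:440];b=cv2.imread("pics/f_side.png")[190:370,190:390]
cv2.imwrite("pics/f.png",cv2.resize(np.hstack([a,b]),None,fx=2,fy=2,interpolation=2))
E
```

```text
t 2.88 tcp [574.  218.7 188.9] tipz 10.9 phi 89.6 F [-0.5 -0.   0.2] w 0.3
```

View pics/f.png

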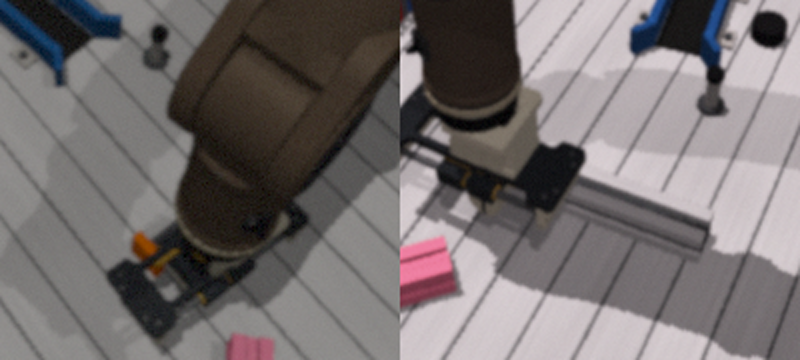

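```bash
cat > arc.py <<'E'
import sys,subprocess,math
# arc.py th0 th1 n [pivx pivy a b phioff]
th0,th1,n=float(sys.argv[1]),float(sys.argv[2]),int(sys.argv[3])
px,py,a,b,po=map(float,sys.argv[4:9]) if len(sys.argv)>4 else (419,160,156,29.5,90-2.2)
A=[]
for i in range(1,n+1):
    t=th0+(th1-th0)*i/n
    A+=[px+a*math.cos(t)-b*math.sin(t),py+a*math.sin(t)+b*math.cos(t),12,po+math.degrees(t)]
subprocess.run(["python3","plan.py"]+[f"{v:.1f}" for v in A])
E
python3 arc.py 0.15 -0.10 5
```

```text
t 2.98 tcp [575.1 218.7 190.7] tipz 12.7 phi 89.6 F [1.3 0.1 0. ] w 0.2
[571.3, 204.9, 12.0, 93.5] [-13.8, -3.7, 0.7] [0.0, 0.003, -0.068]
[573.3, 197.3, 12.0, 90.7] [-21.4, -1.6, 0.8] [0.0, 0.003, -0.02]
[575.0, 189.5, 12.0, 87.8] [-29.2, 0.1, 0.8] [0.001, 0.003, 0.031]
[576.3, 181.7, 12.0, 84.9] [-37.0, 1.5, 0.8] [0.001, 0.003, 0.082]
[577.2, 173.8, 12.0, 82.1] [-44.9, 2.4, 0.8] [0.001, 0.003, 0.131]
```

Request:
{"method": "carry_out", "body": {"rows": [[1,[-12,0,1],[0,0,0]],[1,[-20,0,1],[0,0,0]],[1,[-28,0,1],[0,0,0.03]],[1,[-36,1,1],[0,0,0.08]],[1,[-44,2,1],[0,0,0.13]]]}}

```text
clock: 3.6
tcp_pos: [576.9, 174.2, 190.0]
tcp_rot: [0.001, 0.755, 0.655, -0.001]
contact_force: [-0.1, 1.4, 1.4]
width: 0.6
```

```bash
python3 arc.py -0.1 -0.36 5
```

```text
t 3.6 tcp [576.9 174.2 190. ] tipz 12.0 phi 81.9 F [-0.1  1.4  1.4] w 0.6
[577.7, 165.5, 12.0, 79.1] [-8.5, 2.0, -0.0] [0.001, 0.002, 0.049]
[577.7, 157.3, 12.0, 76.1] [-16.7, 3.2, 0.0] [0.001, 0.002, 0.101]
[577.4, 149.0, 12.0, 73.1] [-24.9, 4.0, 0.0] [0.001, 0.002, 0.154]
[576.6, 140.8, 12.0, 70.2] [-33.1, 4.4, 0.1] [0.001, 0.002, 0.204]
[575.4, 132.7, 12.0, 67.2] [-41.3, 4.4, 0.1] [0.001, 0.002, 0.257]
```

Request:
{"method": "carry_out", "body": {"rows": [[1,[-8,2,0],[0,0,0.05]],[1,[-16,3,0],[0,0,0.1]],[1,[-25,4,0],[0,0,0.15]],[1,[-33,4,0],[0,0,0.2]],[1,[-41,4,0],[0,0,0.26]]]}}

```text
clock: 4.22
tcp_pos: [574.9, 132.4, 190.0]
tcp_rot: [0.001, 0.835, 0.55, -0.0]
contact_force: [-0.3, 0.2, -0.7]
width: 0.3
```

```bash
python3 plan.py; python3 - <<'E'
from h import *
q=findprof([465,140,-0.35],"g")
a=cv2.imread("pics/g_scene.png")[160:340,240:440];b=cv2.imread("pics/g_side.png")[190:370,190:390]
cv2.imwrite("pics/g.png",cv2.resize(np.hstack([a,b]),None,fx=2,fy=2,interpolation=2))
E
```

```text
t 4.22 tcp [574.9 132.4 190. ] tipz 12.0 phi 66.8 F [-0.3  0.2 -0.7] w 0.3
scene no mask 31.16429394328527
side dist 17.4 score 0.82 area 2042
profile [ 4.71947e+02  1.36343e+02 -3.89000e-01] cost 0.306[ WARN:0@13.942] global loadsave.cpp:275 findDecoder imread_('pics/g_scene_raw.png'): can't open/read file: check file path/integrity
[ WARN:0@13.970] global loadsave.cpp:275 findDecoder imread_('pics/g_scene.png'): can't open/read file: check file path/integrity
Traceback (most recent call last):
TypeError: 'NoneType' object is not subscriptable
```

```bash
cat > look.py <<'E'
import sys
from h import *
t=sys.argv[1]; q=list(map(float,sys.argv[2:5])) if len(sys.argv)>4 else None
o=[]
for c,(x,y) in dict(scene=(200,110),side=(190,140)).items():
    im=r.read_camera(c)[:,:,::-1].copy()
    if q: draw(im,c,boxpts(),q,(0,255,0))
    o.append(cv2.resize(im[y:y+230,x:x+240],None,fx=1.66,fy=1.66,interpolation=2))
cv2.imwrite(f"pics/{t}.png",np.hstack(o))
E
python3 look.py g 472 136 -0.35
```

```text
(no output)
```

View pics/g.png

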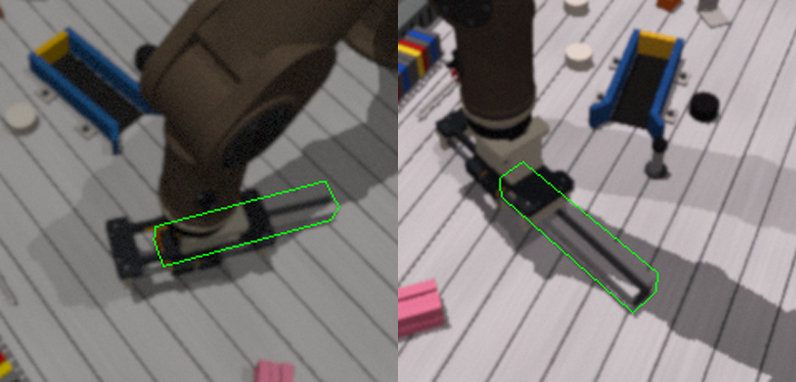

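```bash
python3 arc.py -0.36 -0.64 5
```

```text
t 4.53 tcp [575.1 133.3 190. ] tipz 12.0 phi 67.1 F [-0.5 -0.2  0. ] w 0.5
[573.6, 123.9, 12.0, 64.0] [-9.3, 2.3, 0.0] [0.002, 0.002, 0.054]
[571.4, 115.3, 12.0, 60.8] [-18.0, 3.7, 0.1] [0.002, 0.002, 0.109]
[568.6, 106.9, 12.0, 57.5] [-26.9, 4.4, 0.1] [0.002, 0.002, 0.167]
[565.4, 98.6, 12.0, 54.3] [-35.8, 4.6, 0.1] [0.002, 0.002, 0.223]
[561.7, 90.5, 12.0, 51.1] [-44.7, 4.4, 0.1] [0.002, 0.002, 0.279]
```

Request:
{"method": "carry_out", "body": {"rows": [[1,[-9,2,0],[0,0,0.05]],[1,[-18,4,0],[0,0,0.11]],[1,[-27,4,0],[0,0,0.17]],[1,[-36,5,0],[0,0,0.22]],[1,[-45,4,0],[0,0,0.28]]]}}

```text
clock: 5.15
tcp_pos: [561.1, 89.6, 190.2]
tcp_rot: [0.001, 0.903, 0.429, -0.0]
contact_force: [0.8, 0.6, -0.2]
width: 0.6
```

```bash
python3 arc.py -0.64 -0.9 5;python3 look.py i 468 120 -0.64
```

```text
t 5.15 tcp [561.1  89.6 190.2] tipz 12.2 phi 50.8 F [ 0.8  0.6 -0.2] w 0.6
[557.9, 83.2, 12.0, 48.2] [-7.0, 1.6, 0.2] [0.002, 0.001, 0.045]
[553.8, 76.1, 12.0, 45.2] [-15.1, 2.9, 0.2] [0.002, 0.001, 0.098]
[549.2, 69.2, 12.0, 42.2] [-23.3, 3.7, 0.2] [0.002, 0.001, 0.15]
[544.3, 62.5, 12.0, 39.2] [-31.6, 4.2, 0.2] [0.002, 0.001, 0.202]
[539.1, 56.1, 12.0, 36.2] [-39.8, 4.2, 0.2] [0.002, 0.001, 0.255]
```

View pics/i.png

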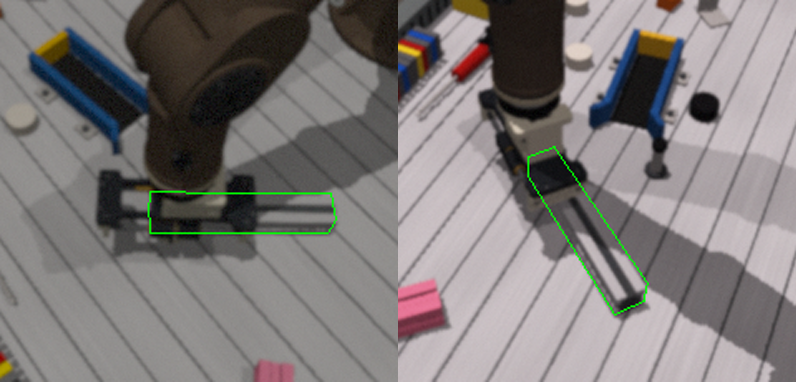

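Request:
{"method": "carry_out", "body": {"rows": [[1,[-7,2,0],[0,0,0.05]],[1,[-15,3,0],[0,0,0.1]],[1,[-23,4,0],[0,0,0.15]],[1,[-32,4,0],[0,0,0.2]],[1,[-40,4,0],[0,0,0.255]]]}}

```text
clock: 5.88
tcp_pos: [538.1, 55.0, 190.3]
tcp_rot: [0.001, 0.951, 0.309, -0.0]
contact_force: [0.3, 0.0, -0.8]
width: 0.2
```

```bash
python3 look.py j 463 103 -0.9; python3 plan.py 575 95 12 36 575 95 60 36
```

```text
t 5.97 tcp [537.8  54.7 190.2] tipz 12.2 phi 36.0 F [-0.6 -0.4 -0.2] w 0.3
[575.0, 95.0, 12.0, 36.0] [53.8, -10.8, 0.1] [0.002, 0.002, -0.0]
[575.0, 95.0, 60.0, 36.0] [53.7, -10.6, -47.9] [0.002, 0.002, -0.0]
```

View pics/j.png

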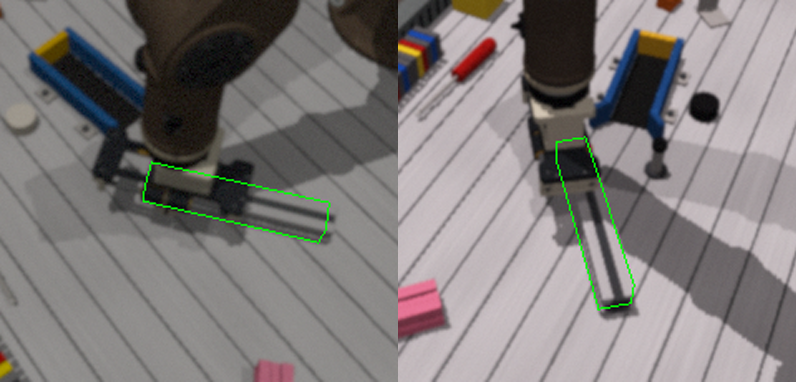

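```bash
python3 arc.py -0.9 -1.14 5
```

```text
t 5.97 tcp [537.8  54.7 190.2] tipz 12.2 phi 36.0 F [-0.6 -0.4 -0.2] w 0.3
[534.0, 50.5, 12.0, 33.5] [-5.5, 1.2, 0.3] [0.002, 0.002, 0.044]
[528.6, 45.1, 12.0, 30.7] [-13.1, 2.3, 0.3] [0.002, 0.002, 0.092]
[522.9, 40.0, 12.0, 28.0] [-20.7, 3.1, 0.3] [0.003, 0.002, 0.14]
[517.1, 35.1, 12.0, 25.2] [-28.3, 3.7, 0.3] [0.003, 0.002, 0.188]
[510.9, 30.6, 12.0, 22.5] [-35.9, 3.7, 0.3] [0.003, 0.002, 0.236]
```

Request:
{"method": "carry_out", "body": {"rows": [[1,[-6,1,0],[0,0,0.04]],[1,[-13,2,0],[0,0,0.09]],[1,[-21,3,0],[0,0,0.14]],[1,[-28,4,0],[0,0,0.19]],[1,[-36,4,0],[0,0,0.235]]]}}

```text
clock: 6.6
tcp_pos: [510.6, 29.9, 190.3]
tcp_rot: [0.002, 0.981, 0.194, -0.001]
contact_force: [1.0, -0.3, -0.5]
width: 0.2
```

```bash
python3 plan.py 545 50 12 22 560 60 100 22
```

```text
t 6.6 tcp [510.6  29.9 190.3] tipz 12.3 phi 22.3 F [ 1.  -0.3 -0.5] w 0.2
[545.0, 50.0, 12.0, 22.0] [39.4, -5.5, 0.2] [0.003, 0.002, 0.006]
[560.0, 60.0, 100.0, 22.0] [56.9, -8.8, -87.8] [0.003, 0.002, 0.006]
```

Request:
{"method": "carry_out", "body": {"rows": [[1,[20,-3,0],[0,0,0]],[1,[39,-5,0],[0,0,0]],[1,[50,-8,-60],[0,0,0]],[1,[57,-9,-110],[0,0,0]],[1,[57,-9,-140],[0,0,0]]]}}

```text
clock: 7.22
tcp_pos: [560.4, 60.3, 332.5]
tcp_rot: [0.002, 0.981, 0.193, 0.0]
contact_force: [0.3, 1.0, 0.5]
width: 0.2
```

```bash
python3 look.py k 448 102 -1.14; python3 plan.py 330 260 130 30
```

```text
t 7.33 tcp [560.7  59.9 333.2] tipz 155.2 phi 22.3 F [ 0.3  0.6 -0.3] w 0.5
[330.0, 260.0, 130.0, 30.0] [-137.8, -272.7, 23.8] [0.004, -0.003, -0.135]
```

View pics/k.png

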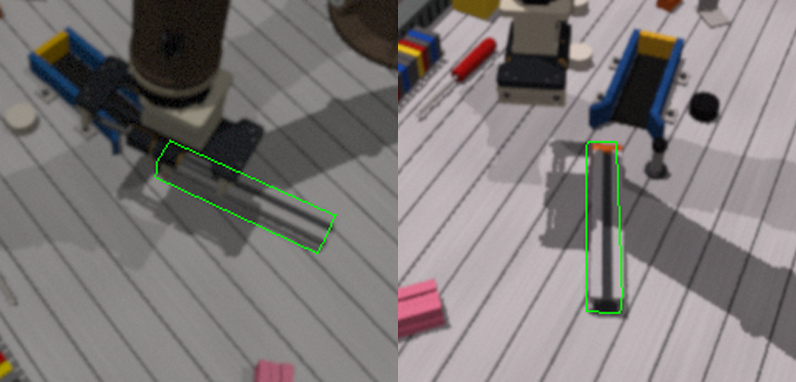

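Request:
{"method": "carry_out", "body": {"rows": [[1,[-138,-273,24],[0,0,0]],[1,[-138,-273,24],[0,0,0]],[1,[-138,-273,24],[0,0,0]],[1,[-138,-273,24],[0,0,0]],[1,[-138,-273,24],[0,0,0]]]}}

```text
clock: 7.95
tcp_pos: [327.3, 260.9, 307.0]
tcp_rot: [0.002, 0.981, 0.193, 0.001]
contact_force: [0.6, 1.7, 0.0]
width: 0.5
```

```bash
python3 plan.py; python3 -c "
from h import *
findprof([446,103,-1.16],'l')
a=[cv2.imread(f'pics/l_{c}.png') for c in('scene','side')]
cv2.imwrite('pics/l.png',np.hstack([cv2.resize(a[0][110:340,200:440],None,fx=1.66,fy=1.66),cv2.resize(a[1][140:370,190:430],None,fx=1.66,fy=1.66)]))
"
```

```text
t 7.95 tcp [327.3 260.9 307. ] tipz 129.0 phi 22.2 F [0.6 1.7 0. ] w 0.5
scene dist 2.9 score 0.95 area 2630
side dist 6.8 score 0.63 area 2098
profile [442.434 102.881  -1.159] cost 0.064
```

View pics/l.png

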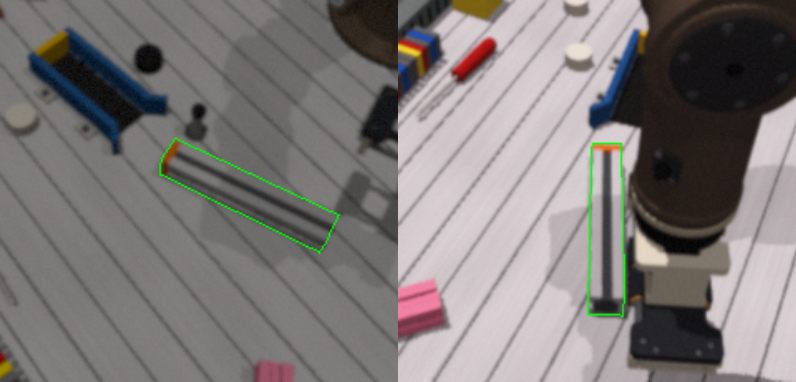

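```bash
python3 plan.py 352 173 60 23.6 354 174 12 23.6
```

```text
t 8.15 tcp [328.5 260.6 307.3] tipz 129.3 phi 22.4 F [ 0.7  0.6 -0.5] w 0.2
[352.0, 173.0, 60.0, 23.6] [-11.8, 89.6, 69.6] [0.004, -0.002, -0.021]
[354.0, 174.0, 12.0, 23.6] [-9.7, 89.3, 117.6] [0.004, -0.002, -0.021]
```

Request:
{"method": "carry_out", "body": {"rows": [[1,[-12,60,20],[0,0,-0.02]],[1,[-12,90,50],[0,0,-0.02]],[1,[-12,90,80],[0,0,-0.02]],[1,[-10,89,110],[0,0,-0.02]],[1,[-10,89,117],[0,0,-0.02]]]}}

```text
clock: 8.78
tcp_pos: [354.1, 172.1, 189.4]
tcp_rot: [0.003, 0.979, 0.202, 0.0]
contact_force: [-0.2, 0.4, 0.3]
width: 0.4
```

```bash
python3 arc.py -1.04 -1.25 5 466.5 48 -160 -29.5 90
```

```text
t 8.78 tcp [354.1 172.1 189.4] tipz 11.4 phi 23.3 F [-0.2  0.4  0.3] w 0.4
[365.3, 175.4, 12.0, 28.0] [11.5, 1.4, -0.6] [0.005, 0.001, -0.082]
[370.8, 179.5, 12.0, 25.6] [18.2, -0.2, -0.6] [0.005, 0.001, -0.04]
[376.4, 183.5, 12.0, 23.2] [24.9, -1.6, -0.7] [0.005, 0.001, 0.002]
[382.1, 187.1, 12.0, 20.8] [31.6, -2.7, -0.7] [0.005, 0.001, 0.044]
[388.1, 190.5, 12.0, 18.4] [38.5, -3.4, -0.7] [0.005, 0.0, 0.086]
```

Request:
{"method": "carry_out", "body": {"rows": [[1,[10,0,0],[0,0,0]],[1,[18,0,-1],[0,0,0]],[1,[25,-2,-1],[0,0,0]],[1,[32,-3,-1],[0,0,0.04]],[1,[38,-3,-1],[0,0,0.085]]]}}

```text
clock: 9.4
tcp_pos: [387.9, 190.5, 190.5]
tcp_rot: [0.002, 0.987, 0.159, 0.0]
contact_force: [-1.0, -1.0, 0.1]
width: 0.6
```

```bash
python3 arc.py -1.25 -1.42 5 466.5 48 -160 -29.5 90
```

```text
t 9.4 tcp [387.9 190.5 190.5] tipz 12.5 phi 18.3 F [-1.  -1.   0.1] w 0.6
[392.9, 193.1, 12.0, 16.4] [5.5, -0.9, 0.5] [0.005, 0.0, 0.033]
[397.9, 195.5, 12.0, 14.5] [11.0, -1.6, 0.5] [0.005, 0.0, 0.066]
[403.0, 197.8, 12.0, 12.5] [16.6, -2.2, 0.5] [0.005, 0.0, 0.101]
[408.1, 199.9, 12.0, 10.6] [22.1, -2.6, 0.5] [0.005, 0.0, 0.134]
[413.3, 201.8, 12.0, 8.6] [27.6, -2.7, 0.4] [0.005, -0.0, 0.169]
```

Request:
{"method": "carry_out", "body": {"rows": [[1,[5,-1,0],[0,0,0.03]],[1,[11,-2,0],[0,0,0.065]],[1,[17,-2,0],[0,0,0.1]],[1,[22,-3,0],[0,0,0.135]],[1,[28,-3,0],[0,0,0.17]]]}}

```text
clock: 10.02
tcp_pos: [413.9, 202.3, 190.4]
tcp_rot: [0.002, 0.997, 0.073, 0.0]
contact_force: [-0.2, 0.0, 0.1]
width: 0.5
```

```bash
python3 plan.py;  python3 -c "
from h import *
findprof([460,107,-1.42],'m')
a=[cv2.imread(f'pics/m_{c}.png') for c in('scene','side')]
cv2.imwrite('pics/m.png',np.hstack([cv2.resize(x[a0:a0+230,b0:b0+240],None,fx=1.66,fy=1.66) for x,a0,b0 in((a[0],110,200),(a[1],140,190)) if x is not None]))
"
```

```text
t 10.03 tcp [413.9 202.3 190.4] tipz 12.4 phi 8.4 F [-0.2  0.   0.1] w 0.5
scene dist 3.4 score 0.58 area 2514
side no mask 41.48272118714109
profile [460.591 108.389  -1.422] cost 0.067[ WARN:0@11.425] global loadsave.cpp:275 findDecoder imread_('pics/m_side_raw.png'): can't open/read file: check file path/integrity
[ WARN:0@11.431] global loadsave.cpp:275 findDecoder imread_('pics/m_side.png'): can't open/read file: check file path/integrity
```

View pics/m.png

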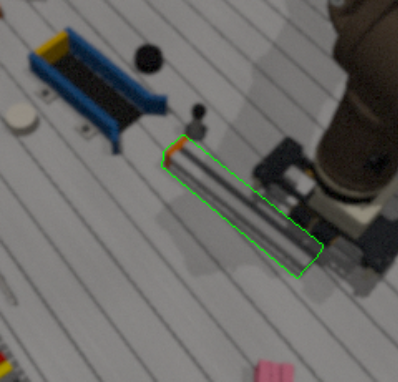

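```bash
python3 plan.py 393 199 12 8.4 388 205 70 20 436 268 70 98.6
```

```text
t 10.22 tcp [413.8 202.1 190.5] tipz 12.5 phi 8.6 F [-0.5 -0.3  0. ] w 0.5
[393.0, 199.0, 12.0, 8.4] [-21.1, -0.0, 0.4] [0.005, -0.001, 0.003]
[388.0, 205.0, 70.0, 20.0] [-25.1, -6.4, -57.6] [0.005, -0.0, -0.2]
[436.0, 268.0, 70.0, 98.6] [31.8, -61.5, -57.8] [0.005, 0.003, -1.571]
```

Request:
{"method": "carry_out", "body": {"rows": [[1,[-21,0,0],[0,0,0]],[1,[-25,-3,-30],[0,0,0]],[1,[-25,-6,-60],[0,0,-0.15]],[1,[-10,-40,-62],[0,0,-0.33]],[1,[20,-61,-60],[0,0,-0.5]]]}}

```text
clock: 10.85
tcp_pos: [423.9, 267.4, 250.8]
tcp_rot: [0.002, 0.946, 0.323, 0.0]
contact_force: [-0.1, -0.5, -0.4]
width: 0.4
```

```bash
python3 plan.py 436 266 65 98.6
```

```text
t 10.85 tcp [423.9 267.4 250.8] tipz 72.8 phi 37.7 F [-0.1 -0.5 -0.4] w 0.4
[436.0, 266.0, 65.0, 98.6] [8.8, 8.5, 7.8] [0.003, 0.003, -1.064]
```

Request:
{"method": "carry_out", "body": {"rows": [[1,[9,8,8],[0,0,-1.064]],[1,[9,8,8],[0,0,-1.064]],[1,[9,8,8],[0,0,-1.064]],[1,[9,8,8],[0,0,-1.064]],[1,[9,8,8],[0,0,-1.064]]]}}

```text
clock: 11.48
tcp_pos: [435.8, 266.3, 242.9]
tcp_rot: [0.002, 0.699, 0.715, -0.001]
contact_force: [0.8, -0.4, 0.2]
width: 0.5
```

```bash
 python3 -c "
from h import *
findprof([460,107,-1.42],'n')
a=[cv2.imread(f'pics/n_{c}.png') for c in('scene','side')]
cv2.imwrite('pics/n.png',np.hstack([cv2.resize(x[a0:a0+230,b0:b0+240],None,fx=1.66,fy=1.66) for x,a0,b0 in((a[0],110,200),(a[1],140,190)) if x is not None]))
"; python3 plan.py 438 260 12 98.6
```

```text
scene dist 2.3 score 0.62 area 2336
side no mask 26.466151228573867
profile [462.391  96.774  -1.427] cost 0.129
t 11.68 tcp [435.9 266.3 242.9] tipz 64.9 phi 90.7 F [ 0.6 -0.3 -0.6] w 0.6
[438.0, 260.0, 12.0, 98.6] [-6.1, 1.9, 52.9] [0.001, 0.003, -0.139][ WARN:0@11.933] global loadsave.cpp:275 findDecoder imread_('pics/n_side_raw.png'): can't open/read file: check file path/integrity
[ WARN:0@11.942] global loadsave.cpp:275 findDecoder imread_('pics/n_side.png'): can't open/read file: check file path/integrity
```

View pics/n.png

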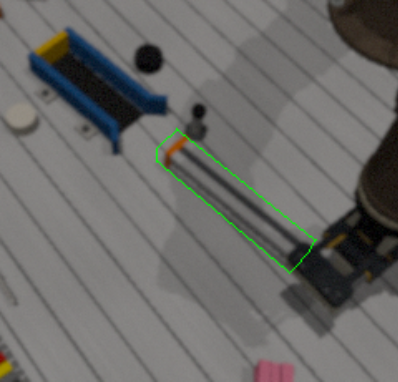

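Request:
{"method": "carry_out", "body": {"rows": [[1,[-4,2,25],[0,0,-0.139]],[1,[-5,2,50],[0,0,-0.139]],[1,[-5,2,53],[0,0,-0.139]]]}}

```text
clock: 12.05
tcp_pos: [437.5, 260.7, 188.7]
tcp_rot: [0.001, 0.653, 0.757, -0.002]
contact_force: [0.4, -0.5, 0.5]
width: 0.5
```

```bash
python3 plan.py 439.5 248 12 98.5 440.5 240 12 98.5 441.8 232 12 98.5 443 224 12 98.5 444.2 216 12 98.5
```

```text
t 12.05 tcp [437.5 260.7 188.7] tipz 10.7 phi 98.4 F [ 0.4 -0.5  0.5] w 0.5
[439.5, 248.0, 12.0, 98.5] [-12.8, 0.1, -1.2] [-0.001, 0.005, -0.001]
[440.5, 240.0, 12.0, 98.5] [-20.9, -0.1, -1.2] [-0.001, 0.005, -0.001]
[441.8, 232.0, 12.0, 98.5] [-29.0, 0.0, -1.2] [-0.001, 0.005, -0.001]
[443.0, 224.0, 12.0, 98.5] [-37.1, 0.0, -1.1] [-0.001, 0.005, -0.001]
[444.2, 216.0, 12.0, 98.5] [-45.2, 0.1, -1.1] [-0.001, 0.005, -0.001]
```

Request:
{"method": "carry_out", "body": {"rows": [[1,[-11,0,-1],[0,0,0]],[1,[-20,0,-1],[0,0,0]],[1,[-28,0,-1],[0,0,0]],[1,[-36,0,-1],[0,0,0]],[1,[-45,0,-1],[0,0,0]]]}}

```text
clock: 12.68
tcp_pos: [444.4, 216.1, 190.3]
tcp_rot: [0.001, 0.653, 0.757, -0.001]
contact_force: [-0.6, 4.4, 2.0]
width: 0.4
```

```bash
python3 plan.py 450 178 12 98.5; python3 look.py o 462.5 86.5 -1.42
```

```text
t 12.68 tcp [444.4 216.1 190.3] tipz 12.3 phi 98.5 F [-0.6  4.4  2. ] w 0.4
[450.0, 178.0, 12.0, 98.5] [-38.5, -0.1, 0.5] [-0.0, 0.004, -0.001]
```

View pics/o.png

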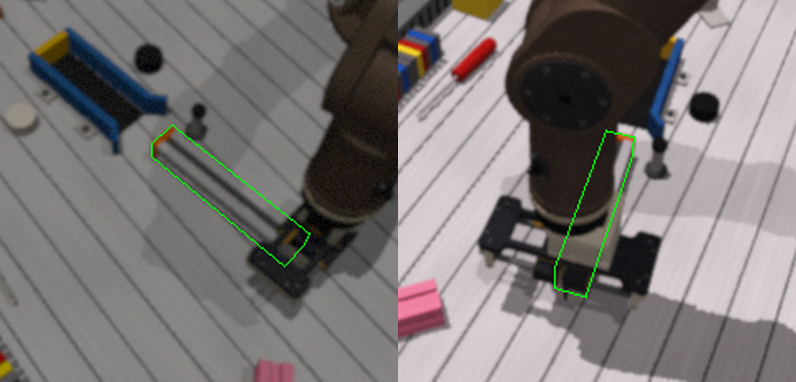

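Request:
{"method": "carry_out", "body": {"rows": [[1,[-8,0,0],[0,0,0]],[1,[-16,0,0],[0,0,0]],[1,[-24,0,0],[0,0,0]],[1,[-32,0,0],[0,0,0]],[1,[-40,0,0],[0,0,0]]]}}

```text
clock: 13.4
tcp_pos: [450.2, 174.6, 190.2]
tcp_rot: [0.002, 0.654, 0.757, -0.002]
contact_force: [0.3, 1.5, -1.0]
width: 0.6
```

```bash
python3 plan.py 456 138 12 98; python3 look.py p 468.5 47 -1.42
```

```text
t 13.4 tcp [450.2 174.6 190.2] tipz 12.2 phi 98.3 F [ 0.3  1.5 -1. ] w 0.6
[456.0, 138.0, 12.0, 98.0] [-37.1, 0.4, 0.4] [-0.001, 0.006, 0.006]
```

View pics/p.png

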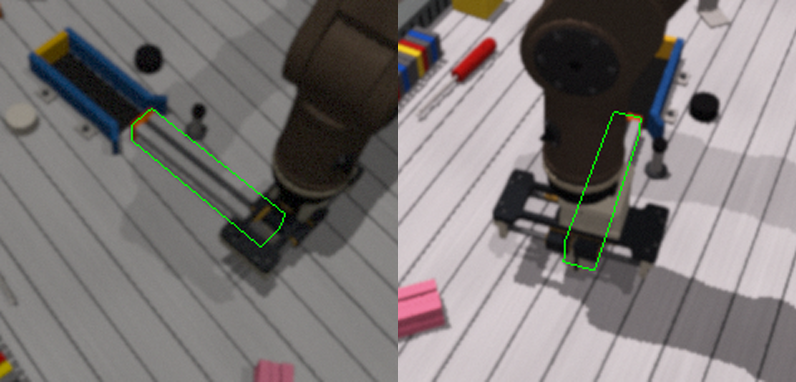

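Request:
{"method": "carry_out", "body": {"rows": [[1,[-7,0,0],[0,0,0]],[1,[-14,0,0],[0,0,0]],[1,[-21,0,0],[0,0,0]],[1,[-28,0,0],[0,0,0]],[1,[-35,0,0],[0,0,0]]]}}

```text
clock: 14.12
tcp_pos: [455.4, 138.9, 190.5]
tcp_rot: [0.002, 0.654, 0.756, -0.002]
contact_force: [-0.7, 1.1, -0.8]
width: 0.4
```

```bash
python3 plan.py 461 100 12 98; python3 - <<'E'
from h import *
o=[]
for c,(x,y) in dict(scene=(210,110),side=(290,150)).items():
    im=r.read_camera(c)[:,:,::-1].copy()
    o.append(cv2.resize(im[y:y+130,x:x+130],None,fx=3,fy=3,interpolation=2))
cv2.imwrite(f"pics/q.png",np.hstack(o))
E
```

```text
t 14.12 tcp [455.4 138.9 190.5] tipz 12.5 phi 98.2 F [-0.7  1.1 -0.8] w 0.4
[461.0, 100.0, 12.0, 98.0] [-39.3, -0.1, 0.7] [-0.001, 0.006, 0.004]
```

View pics/q.png

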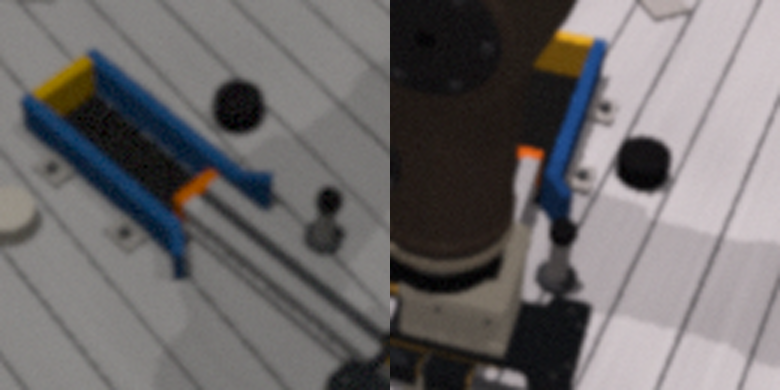

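Request:
{"method": "carry_out", "body": {"rows": [[1,[-8,0,0],[0,0,0]],[1,[-16,0,0],[0,0,0]],[1,[-24,0,0],[0,0,0]],[1,[-32,0,0],[0,0,0]],[1,[-40,0,0],[0,0,0]]]}}

```text
clock: 14.85
tcp_pos: [461.3, 98.1, 190.8]
tcp_rot: [0.002, 0.655, 0.756, -0.003]
contact_force: [-0.1, 1.1, -0.9]
width: 0.8
```

```bash
python3 plan.py 467 60 12 97.5 470 40 12 97.5
```

```text
t 14.85 tcp [461.3  98.1 190.8] tipz 12.8 phi 98.2 F [-0.1  1.1 -0.9] w 0.8
[467.0, 60.0, 12.0, 97.5] [-38.5, 0.2, 1.1] [-0.001, 0.006, 0.012]
[470.0, 40.0, 12.0, 97.5] [-58.8, 0.4, 1.2] [-0.001, 0.006, 0.012]
```

Request:
{"method": "carry_out", "body": {"rows": [[1,[-8,0,1],[0,0,0]],[1,[-16,0,1],[0,0,0]],[1,[-24,0,1],[0,0,0]],[1,[-32,0,1],[0,0,0]],[1,[-40,0,1],[0,0,0]]]}}

```text
clock: 15.48
tcp_pos: [466.9, 57.8, 190.0]
tcp_rot: [0.002, 0.655, 0.756, -0.003]
contact_force: [0.1, 1.6, -0.6]
width: 0.5
```

```bash
python3 plan.py 472 25 12 97.5;  python3 - <<'E'
from h import *
o=[]
for c,(x,y) in dict(scene=(210,110),side=(290,150)).items():
    im=r.read_camera(c)[:,:,::-1].copy()
    o.append(cv2.resize(im[y:y+130,x:x+130],None,fx=3,fy=3,interpolation=2))
cv2.imwrite(f"pics/r.png",np.hstack(o))
E
```

```text
t 15.47 tcp [466.9  57.8 190. ] tipz 12.0 phi 98.2 F [ 0.1  1.6 -0.6] w 0.5
[472.0, 25.0, 12.0, 97.5] [-33.2, 0.4, 0.2] [-0.002, 0.007, 0.011]
```

View pics/r.png

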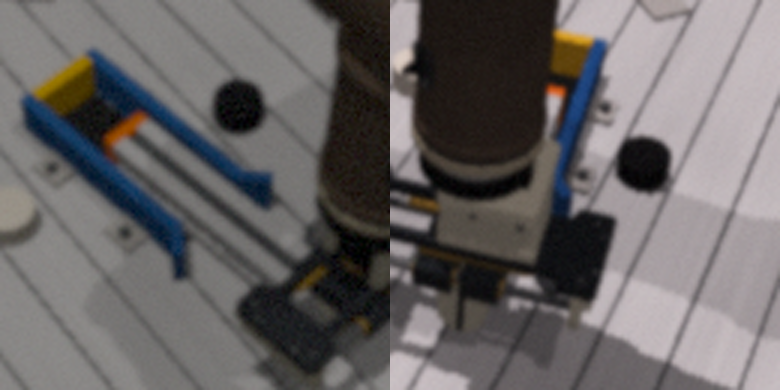

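Request:
{"method": "carry_out", "body": {"rows": [[1,[-8,0,0],[0,0,0]],[1,[-16,0,0],[0,0,0]],[1,[-24,0,0],[0,0,0]],[1,[-32,0,0],[0,0,0]],[1,[-40,0,0],[0,0,0]]]}}

```text
clock: 16.2
tcp_pos: [472.7, 17.1, 190.3]
tcp_rot: [0.002, 0.656, 0.755, -0.003]
contact_force: [-1.0, 1.3, -0.6]
width: -0.0
```

Request:
{"method": "carry_out", "body": {"rows": [[1,[-4,0,0],[0,0,0]],[1,[-8,0,0],[0,0,0]],[1,[-12,0,0],[0,0,0]],[1,[-16,0,0],[0,0,0]],[1,[-18,0,0],[0,0,0]]]}}

```text
clock: 16.82
tcp_pos: [475.3, -1.0, 190.5]
tcp_rot: [0.002, 0.656, 0.755, -0.003]
contact_force: [-0.5, 1.4, -0.9]
width: 0.9
```

```bash
python3 plan.py;  python3 - <<'E'
from h import *
o=[]
for c,(x,y) in dict(scene=(210,110),side=(290,150)).items():
    im=r.read_camera(c)[:,:,::-1].copy()
    o.append(cv2.resize(im[y:y+130,x:x+130],None,fx=3,fy=3,interpolation=2))
cv2.imwrite(f"pics/s.png",np.hstack(o))
E
```

```text
t 16.82 tcp [475.3  -1.  190.5] tipz 12.5 phi 98.1 F [-0.5  1.4 -0.9] w 0.9
```

View pics/s.png

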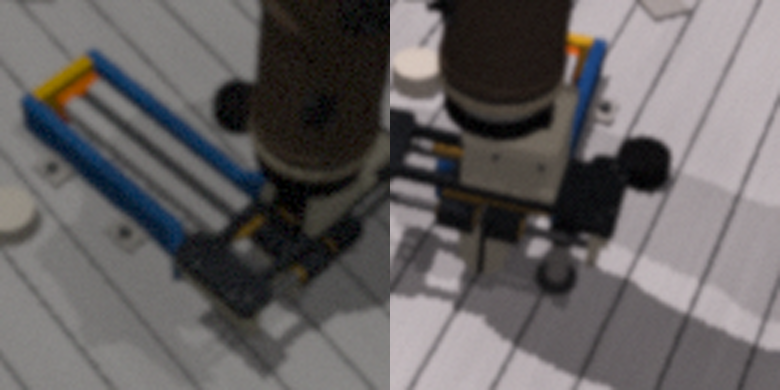

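Request:
{"method": "carry_out", "body": {"rows": [[1,[-2,0,0],[0,0,0]],[1,[-4,0,0],[0,0,0]],[1,[-6,0,0],[0,0,0]]]}}

```text
clock: 17.3
tcp_pos: [476.1, -7.1, 190.5]
tcp_rot: [0.002, 0.656, 0.755, -0.003]
contact_force: [-0.5, 1.2, -0.4]
width: 0.3
```

Request:
{"method": "carry_out", "body": {"rows": [[1,[-1.5,0,0],[0,0,0]],[1,[-3,0,0],[0,0,0]]]}}

```text
clock: 17.55
tcp_pos: [476.4, -9.0, 190.5]
tcp_rot: [0.002, 0.655, 0.755, -0.003]
contact_force: [-2.3, 9.2, 1.5]
width: 0.3
```

```bash
python3 plan.py
```

```text
t 17.55 tcp [476.4  -9.  190.5] tipz 12.5 phi 98.1 F [-2.3  9.2  1.5] w 0.3
```

Request:
{"method": "carry_out", "body": {"rows": [[1,[-1,0,0],[0,0,0]],[1,[-2,0,0],[0,0,0]]]}}

```text
clock: 17.8
tcp_pos: [476.6, -9.4, 190.5]
tcp_rot: [0.001, 0.655, 0.756, -0.002]
contact_force: [-1.5, 12.2, 1.3]
width: 0.1
```

```bash
python3 plan.py 474 30 12 98 470 60 150 98
```

```text
t 17.8 tcp [476.6  -9.4 190.5] tipz 12.5 phi 98.2 F [-1.5 12.2  1.3] w 0.1
[474.0, 30.0, 12.0, 98.0] [39.3, 3.1, 0.4] [-0.002, 0.004, 0.004]
[470.0, 60.0, 150.0, 98.0] [69.1, 3.1, -137.7] [-0.002, 0.004, 0.004]
```

Firm contact: the force rose to 12 N and the motion stopped. Next I back off and look.

Request:
{"method": "carry_out", "body": {"rows": [[1,[6,0,0],[0,0,0]],[1,[25,0,0],[0,0,0]],[1,[40,0,-30],[0,0,0]],[1,[60,0,-80],[0,0,0]],[1,[90,0,-130],[0,0,0]]]}}

```text
clock: 18.42
tcp_pos: [463.8, 80.1, 321.6]
tcp_rot: [0.001, 0.655, 0.755, -0.002]
contact_force: [0.4, 1.2, 0.3]
width: 0.3
```

Request:
{"method": "carry_out", "body": {"rows": [[1,[60,40,-20],[0,0,0]],[1,[120,80,-40],[0,0,0]],[1,[180,80,-60],[0,0,0]],[1,[220,80,-60],[0,0,0]],[1,[220,80,-60],[0,0,0]]]}}

```text
clock: 19.05
tcp_pos: [510.3, 315.4, 380.3]
tcp_rot: [0.0, 0.652, 0.758, -0.001]
contact_force: [-1.1, -0.3, -0.5]
width: 0.4
```

```bash
python3 plan.py; python3 - <<'E'
from h import *
q=findprof([495,-140,-1.44],"t")
b=place(np.array([[0,-50,0]],float),[489,-89.5,.132]);print(b)
o=[]
for c,(x,y) in dict(scene=(190,90),side=(270,120)).items():
    im=r.read_camera(c)[:,:,::-1].copy();cv2.imwrite(f"pics/u_{c}.png",im)
    o.append(cv2.resize(im[y:y+160,x:x+160],None,fx=2.5,fy=2.5,interpolation=2))
cv2.imwrite(f"pics/u.png",np.hstack(o))
for n in("puck_black","post","puck_white"):
  for c in("scene","side"):
    print(n,c,[(np.round(at(c,[d["location"]],0)[0][:2]),round(d["score"],2)) for d in r.tip_of(n,c)[:2]])
E
```

```text
t 19.05 tcp [510.3 315.4 380.3] tipz 202.3 phi 98.6 F [-1.1 -0.3 -0.5] w 0.4
scene dist 2.8 score 0.6 area 1825
side dist 2.2 score 0.68 area 1292
profile [ 493.488 -142.06    -1.434] cost 0.117
[[ 495.58085029 -139.06503212    0.        ]]
puck_black scene [(array([ 395., -169.]), 0.53)]
puck_black side [(array([ 403., -159.]), 0.56)]
post scene [(array([423., -20.]), 0.6)]
post side [(array([420., -25.]), 0.75)]
puck_white scene [(array([ 616., -180.]), 0.84), (array([ 687., -318.]), 0.52)]
puck_white side [(array([494., -92.]), 0.69), (array([ 625., -188.]), 0.65)]
```

View pics/u.png

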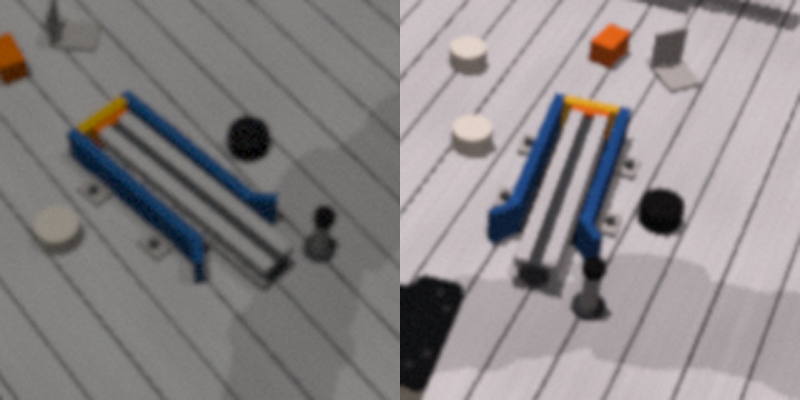

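```bash
python3 - <<'E'
import cv2,numpy as np
a=cv2.imread("pics/u_scene.png")[120:160,210:260];b=cv2.imread("pics/u_side.png")[150:190,320:370]
cv2.imwrite("pics/v.png",cv2.resize(np.hstack([a,b]),None,fx=8,fy=8,interpolation=2))
E
```

```text
(no output)
```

View pics/v.png

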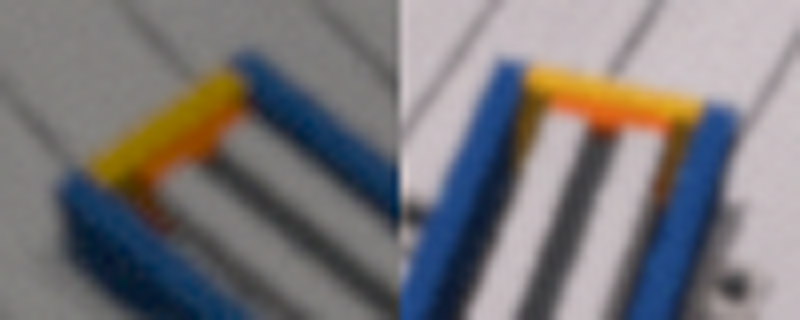

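The orange cap lies flush against the yellow stop in both views, centred in the lane, so I am handing in.

```bash
python3 -c "
from bench import r
print(r.hand_in(), r.get_state()['clock'])"
```

```text
the job is handed in; nothing more can be done
the job is handed in; nothing more can be done
```

The profile is in its blue bay, orange cap first and up against the yellow stop. I handed the job in at about 20 s of the 72 s allowed.

**How it was done:** Everything was pushed with closed fingertips, with no gripping or lifting:
1. I swung the capped end round towards the mouth, stopping short of the post.
2. I pushed the bare end sideways from the robot's side to bring the profile into line with the lane.
3. I pushed from the bare end until it met the stop. The force was mostly 1–4 N during the push and rose to 12 N at the stop, where motion ended.
4. I backed the arm clear before handing in.

**Last checks:**
- **Cap:** It shows flush against the stop in both the scene and side views, with no gap visible.
- **Profile position:** The fitted position puts the middle at (493, -142) with yaw -1.434. That is within about 4 mm of where it should be, which is about what the calibration and fit allow.
- **Surroundings:** The post and the black puck read the same as at the start, to within detection error. The white pucks, bracket and sensor look untouched in the close crop, but I did not measure them against the start. The screwdriver was outside that crop; the arm never went near it.

**Checks that failed or disagreed:**
- Some profile detections failed, or fitted badly, while the arm blocked the view.
- In the last check the side camera's best "puck_white" hit was false: it landed at the bay mouth. Its second hit matched the scene view.

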